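Lean the tall mirror against the tiled upstand

TASK

Take the taller of the two framed mirrors out of the wooden rack, set it down gently and leave it leaning back a little against the low tiled upstand, in the middle of the gap between the steel tumbler and the glass jar, square to the upstand, tall way up, with its glass facing out into the room. Leave the tumbler and the jar where they stand.

Things in the scene. Friction and masses are not known exactly. Their poses are not given: they have to be found in the camera images.
- mirror: Taller mirror: flat plate in white frame, 10 mm thick (x), 90 wide (y), 150 tall (z), 0.22 kg. Origin: centre of underside; z up the plate, glass on the -x face. Starts upright, loose in one of two slots of a fixed wooden rack, glass roughly to the robot, foot 6 mm above the ledge; slot walls 25 mm high. The other slot, 70 mm in front or behind, holds a like mirror only 95 mm tall that stays.
- upstand: Fixed straight tiled low wall, 80 mm high, 30 thick, 560 long; flat upright front, square top edge. Origin: on the front face at ledge level (z = 0), in the middle (within 5 mm) of the gap between tumbler and jar; x points into the wall, y along it, z up. Its front looks roughly to the robot. A plastic pocket is clipped on its -y end, 220 mm or more from the origin.
- tumbler: A steel tumbler, 74 mm across, 100 mm high, loose, origin at the centre of its base. It stands about 60 mm in front of the upstand's face, about 130 mm along the wall to one side of the upstand's origin.
- jar: A closed glass jar with steel cap, 72 mm across, 90 mm high, loose, origin at the centre of its base. It stands about 60 mm in front of the upstand's face, about 130 mm along the wall on the other side from the tumbler.

How it is judged:
By the outcome, as a careful person would: the job done as asked, in the order asked, and still so for the second after the job is handed in, with the robot touching nothing.
It also fails if it takes over 32 s, if anything falls off the work surface, if the arm or the gripper's body presses on something with over 40 N, if the wrist force passes 120 N, or if a joint passes its speed limit or range.

ROBOT

A 6-joint arm with a two-finger parallel gripper is mounted at the origin on the work surface. World frame = base frame: x ahead of the robot, y to its left, z up, the work surface at z = 0. Lengths are in mm, angles in rad, forces in N, time in s.
With the tool pointing down it reaches from about 400 to 925 mm from the base axis. Payload 12.5 kg.
Tool frame: the origin (TCP) lies at the very end of the fingers, on their centre line; the grasp point (between the pads) lies 19 mm behind it; z points along the fingers, y is the line along which they close (so a half turn about z gives the same grasp; the last joint's range is limited). The gripper opens to 95 mm and grips with 3 to 60 N. Pads are 20 mm wide; open, the fingers measure 119 mm over their backs; the gripper's body (75 mm by 180 mm) begins 59 mm behind the grasp point.
Start: joints at [-1.378, 0.491, 1.559, -0, 1.092, -0.106], TCP at [184.006, -597.318, 214.661] pointing down, gripper open.
Joint ranges: [-3.1, 3.1], [-0.84, 2.19], [0.05, 2.79], [-1.13, 4.28], [0.06, 2.93], [-2.69, 2.69]. Speed limits (rad/s): [2.22, 2.22, 2.79, 3.14, 3.14, 3.14].

INTERFACE

Orientations are given as [roll, pitch, yaw] about the fixed x, y, z axes, in that order (R = Rz(yaw) Ry(pitch) Rx(roll)).
In Python, from cell import env gives the robot as it stands.
- The arm moves only by the shell command python3 steer.py FILE, which reads ROWS from the file FILE. ROWS is a JSON list of rows, 1 to 5 of them, each written [[dx, dy, dz], turn, opening]: dx, dy, dz in cm, then a turn about the tool's z in rad, then the opening from 0.0 (shut) to 1.0 (fully open); each row is the pose to reach, as a shift and turn from the pose commanded when the command began, along the tool's axes at that moment; what a row does not reach only later rows make up. A row lasts 1/12 s, in which the tool goes at most 41.7 mm and 0.125 rad, less where a joint would pass 70% of its speed; a pose out of reach is approached as far as the arm can. The fingers move at their own pace and stop on an object; the grip force is fixed at half the most. Time passes only in rows, so rows that do not move let the fingers close. It prints the time, the measured TCP pose, the force, the opening and the grip force at its end. Input that does not fit is refused with a message, and nothing moves.
- env.state(): the state, without advancing time (a new reading comes with each control period).
- env.read_camera(name): name is "side" or "top" or "wrist"; returns (picture, depth): 480x640x3 uint8, red, green, blue; 480x640 float32, mm along the optical axis (not along the pixel's ray), 0 where there is no reading.
- env.camera_info(name): a dict with "vertical_fov" (degrees; the focal length in pixels is half the picture's height over the tangent of half this angle, whatever the lens; pixels are square), "cx", "cy" (the principal point, pixels), "origin" and "attitude" of the camera in the world. Camera axes: x right, y down, z forward; pixel columns grow to the right and rows downward; lengths in mm; the calibration is good to about 2 mm. A picture is of the moment at which its call begins: read the wrist's pose just before it. camera_info takes no time and is no camera call; for the wrist camera it gives the pose at the moment of the call.
- env.job_done(): hands the job in; it is judged then, once.
The state is a dict: "t": time; "joints": joint angles; "qvel": joint speeds; "tau": joint torques, N m; "eef_pos": TCP position; "tcp_rot": TCP orientation; "ft_force": force on the tool from outside, world axes, zero at the start; "moment": the same for the moment, N m; "opening": opening from 0.0 (shut) to 1.0 (fully open); "grip_force": force on a finger pad.
Only numpy, scipy, OpenCV 4.12 (cv2) and the standard library are available. Lean on these libraries where they do the work, as an engineer would, in place of code of your own. Each camera call takes 0.05 s, during which the arm holds its last target. There are 200 camera calls.

## Working session

There is one attempt and no reset: what is moved stays moved. The work goes in short steps, Python scripts to look and compute and a shell command to move; the robot and the scene stay as the last step left them, time stands still between calls to the robot, and variables do not carry over. Pictures are saved under pics/ and viewed, at most 10 in all, crops included, and the job is handed in when it is done.

```bash
ls; mkdir -p pics
cat > h.py <<'E'
import numpy as np, cv2
from cell import env
from scipy.spatial.transform import Rotation as R
def K(n):
    i=env.camera_info(n); f=240/np.tan(np.radians(i["vertical_fov"])/2)
    return i,f
def rot(a):
    a=np.array(a,float)
    return a if a.shape==(3,3) else R.from_euler('xyz',a).as_matrix()
def cloud(n,d,info=None):
    i=info or env.camera_info(n); f=240/np.tan(np.radians(i["vertical_fov"])/2)
    v,u=np.mgrid[:480,:640]
    P=np.stack([(u-i["cx"])/f*d,(v-i["cy"])/f*d,d],-1)
    return P@rot(i["attitude"]).T+np.array(i["origin"])
E
python3 - <<'E'
from h import *
for n in ("top","side"):
    i=env.camera_info(n); print(n,i)
    p,d=env.read_camera(n); cv2.imwrite(f"pics/{n}0.png",p[:,:,::-1]); np.save(f"{n}0.npy",d)
print(env.state()); print(env.camera_info("wrist"))
E
```

```text
cell.py
pics
steer.py
top {'vertical_fov': 55.98263511297742, 'cx': 330.91882406703695, 'cy': 236.83086735951161, 'origin': array([512.62048725,  15.26532396, 975.65269419]), 'attitude': array([-3.11254991, -0.02629865, -1.58521678])}
side {'vertical_fov': 51.027233299266, 'cx': 313.1803303867552, 'cy': 242.11433860037883, 'origin': array([ 519.77813844, -849.6416915 ,  579.71335261]), 'attitude': array([-2.12598459, -0.00656018, -0.0380657 ])}
{'t': 0.1, 'joints': array([-1.37759164e+00,  4.91474170e-01,  1.55938486e+00, -1.96239553e-05,
        1.09165834e+00, -1.05608869e-01]), 'qvel': array([ 8.64990297e-04, -7.48328334e-04, -3.38377392e-03, -1.03866165e-03,
       -1.41626118e-03,  7.40797952e-05]), 'tau': array([ 3.28300506e-03, -6.13623548e+01, -2.58605719e+01,  6.93896413e-02,
        4.69917257e-02, -4.21077232e-05]), 'eef_pos': array([ 183.96433384, -597.10037133,  214.13703053]), 'tcp_rot': array([-3.14067125e+00, -8.01685445e-05,  2.98822577e-01]), 'ft_force': array([-0.20428089, -0.2203676 , -0.02588586]), 'moment': array([ 0.02148852, -0.02646785,  0.01528667]), 'grip_force': 0.0, 'opening': 1.0000913387121724}
{'vertical_fov': 59.96176810354889, 'cx': 319.62262422753804, 'cy': 241.2359824756987, 'origin': array([ 261.34123519, -573.1482435 ,  384.66837728]), 'attitude': array([ 2.85262170e+00,  2.38415459e-04, -1.27218015e+00])}
```

View pics/top0.png

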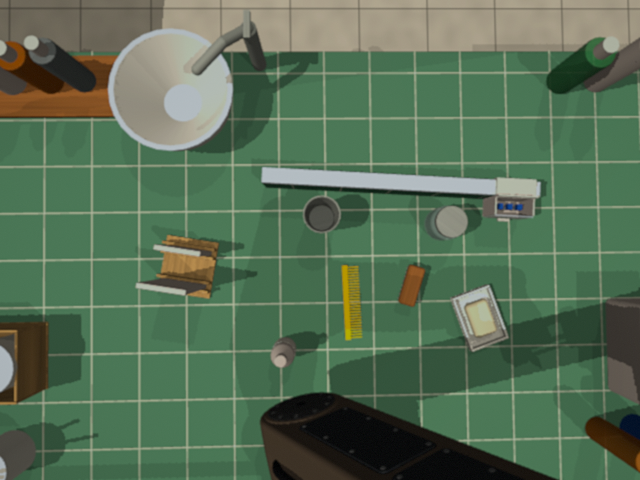

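View pics/side0.png

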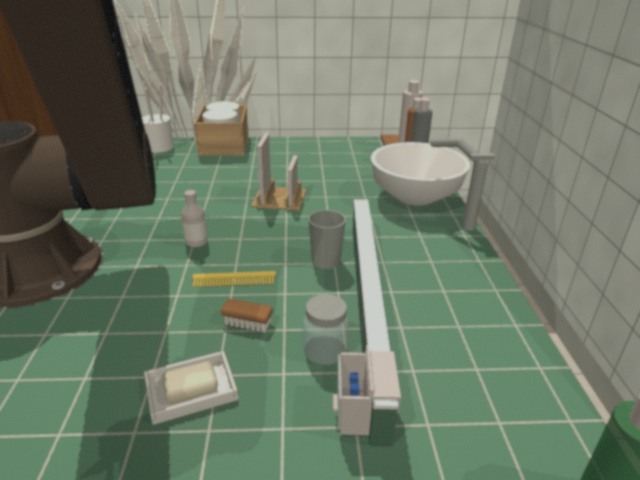

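The top view shows the rack at about (190,265), with the taller mirror on its robot side (137–187, 286–292) and the short one behind. The upstand runs from (262,177) to (540,190), with the tumbler at (322,215) and the jar at (447,222). The side view confirms the front mirror is the taller one.

Run:
```python
from h import *
for n in ("top","side"):
    d=np.load(f"{n}0.npy"); P=cloud(n,d); ok=d>0
    z=P[...,2]; x=P[...,0]; y=P[...,1]
    m=ok&(z<8)&(z>-8)&(abs(y)<250)&(x>350)&(x<800); print(n,"ledge z",np.median(z[m]))
    def rep(nm,m):
        q=P[m]; 
        if len(q)<10: print(nm,len(q));return
        r=cv2.minAreaRect(q[:,:2].astype(np.float32)); a,b=np.percentile(q,[2,98],axis=0)
        c,s,v=cv2.fitLine(q[:,:2].astype(np.float32),cv2.DIST_HUBER,0,.01,.01)[:2].ravel(),0,0
        print(nm,len(q),"med",np.median(q,0).round(1),"lo",a.round(),"hi",b.round(),"rect",np.round(r[0],1),np.round(r[1],1),round(r[2],1),"dir",np.round(np.degrees(np.arctan2(c[1],c[0])),2))
    if n=="top":
        v,u=np.mgrid[:480,:640]
        B=lambda a,b,c,e:(u>a)&(u<b)&(v>c)&(v<e)&ok
        rep("walltop",B(255,492,160,205)&(z>70)&(z<90))
        rep("tumb",B(295,345,193,240)&(z>88)&(z<112)); rep("jar",B(420,475,200,245)&(z>78)&(z<100))
        rep("tall",B(125,225,230,305)&(z>145)&(z<170)); rep("short",B(125,225,230,305)&(z>85)&(z<112)); 
        rep("mir>60",B(125,225,270,305)&(z>60))
        rep("rack",B(125,225,230,305)&(z>12)&(z<45))
    else:
        m=ok&(abs(x-450)<130)&(abs(y-280)<120)
        rep("all",m&(z>15)); rep("tall",m&(z>115)); rep("talltop",m&(z>148));rep("short",m&(z>60)&(z<105))
```

```text
top ledge z -0.6988292864690493
walltop 3635 med [649.8 -96.8  79.1] lo [ 623. -324.   73.] hi [674. 119.  83.] rect [ 631.5 -101.7] [463.4  70.8] 86.7 dir 86.43
tumb 237 med [589.9  11.   98.3] lo [547. -25.  89.] hi [619.  45. 102.] rect [583.5  10.4] [70.1 72.3] 89.1 dir 1.56
jar 805 med [ 566.2 -246.    89.1] lo [ 538. -275.   82.] hi [ 594. -217.   92.] rect [ 566.4 -246.6] [61.7 59.9] 89.3 dir -73.5
tall 317 med [448.4 300.1 154.9] lo [438. 258. 148.] hi [459. 343. 158.] rect [448. 301.] [90.5 10.3] 80.1 dir 80.13
short 367 med [514.3 289.9 100. ] lo [440. 246.  87.] hi [527. 335. 110.] rect [483.1 295.1] [89.6 78.7] 80.3 dir 78.89
mir>60 629 med [449.7 296.4 146.6] lo [437. 257.  65.] hi [460. 342. 158.] rect [448.2 301. ] [90.6 10.6] 80.2 dir 79.61
rack 663 med [496.7 284.4  29.7] lo [431. 238.  14.] hi [535. 347.  42.] rect [482.6 295.4] [109.9  94.8] 80.3 dir 31.96
side ledge z 0.5385486868854628
all 1313 med [455.5 270.9  69. ] lo [432. 237.  17.] hi [531. 339. 156.] rect [481.7 293.4] [118.9  96.1] 80.6 dir 28.62
tall 256 med [447.7 283.  141.5] lo [436. 254. 117.] hi [459. 340. 157.] rect [447.7 297.8] [91.9 10.4] 79.8 dir 78.8
talltop 93 med [447.7 292.  155.8] lo [437. 254. 148.] hi [459. 343. 158.] rect [447.7 298.1] [91.4 10.4] 79.8 dir 79.27
short 426 med [504.8 272.8  84.9] lo [436. 242.  61.] hi [527. 337. 103.] rect [482.7 290.9] [95.7 80.4] 78.5 dir 23.3
```

```bash
cat >> h.py <<'E'
def go(x,y,z,yaw):
    s=env.state(); r=rot(s["tcp_rot"])
    d=r.T@(np.array([x,y,z])-s["eef_pos"]); cy=np.arctan2(r[1,0],r[0,0])
    print("at",s["eef_pos"].round(1),"yaw",round(cy,4),"t",round(s["t"],2),"tool delta",d.round(1),"turn",round(-(yaw-cy),4))
E
python3 - <<'E'
from h import *
d=np.load("top0.npy"); P=cloud("top",d); p=cv2.imread("pics/top0.png")
# wall: depth mask and brightness mask, cast on plane z=80, front edge by column
i,f=K("top"); o=np.array(i["origin"]); A=rot(i["attitude"])
def ray(u,v,z):
    r=np.stack([(u-i["cx"])/f,(v-i["cy"])/f,np.ones_like(u)],-1)@A.T
    return o+r*((z-o[2])/r[:,2])[:,None]
g=p[:,:,2].astype(float)  # red: wall bright, green tile dark
U=[];F=[];B=[]
for u in range(268,480):
    c=g[160:205,u]; h=(c.max()+np.median(c[:8]))/2
    w=np.where(c>h)[0]; a,b=w[0],w[-1]
    if a<1 or b>43 or b-a>25: continue
    B.append(160+a-(c[a]-h)/(c[a]-c[a-1])); F.append(160+b+(c[b]-h)/(c[b]-c[b+1])); U.append(u)
U=np.array(U,float)
for nm,V in(("front",F),("back",B)):
    q=ray(U,np.array(V),80.)[:,:2].astype(np.float32); l=cv2.fitLine(q,cv2.DIST_HUBER,0,.01,.01).ravel()
    n=np.array([abs(l[1]),-l[0]*np.sign(l[1])]); res=(q-l[2:])@n
    print(nm,l.round(4),"deg",np.degrees(np.arctan2(l[1],l[0])),"normal",n,"offset",l[2:]@n,"rms",res.std())
# circles
for nm,(a,b,c,e),zz in(("tumb",(298,346,192,238),100),("jar",(422,474,198,244),90)):
    z=P[...,2][c:e,a:b]; m=((z>zz-20)&(z<zz+8)) 
    ys,xs=np.where(m); q=ray(xs+a*1.,ys+c*1.,float(zz))[:,:2].astype(np.float32)
    print(nm,cv2.minEnclosingCircle(q))
E
python3 -c "
from h import *
go(520,-250,260,.9)"
```

```text
front [ 6.320000e-02  9.980000e-01  6.388711e+02 -3.712690e+01] deg 86.37846 normal [ 0.99800307 -0.0631655 ] offset 639.9405 rms 0.34399143
back [ 4.200000e-03 -1.000000e+00  6.840606e+02 -2.780120e+01] deg -89.76191 normal [0.99999136 0.00415534] offset 683.9392 rms 9.3155365
tumb ((583.3663940429688, 10.492749214172363), 36.823524475097656)
jar ((565.0969848632812, -243.27244567871094), 34.44499588012695)
at [ 184.  -597.1  214.1] yaw 0.2988 t 0.1 tool delta [ 423.3 -232.8  -45.6] turn -0.6012
```
Front: normal n=(0.998,-0.0632), n·p=639.94 (z=80). Angle of normal -3.62°. yaw target 86.38°=1.5076. Gap along wall t=(0.0632,0.998): tumbler: 583.4*.0632+10.5*.998=47.3; jar: 566*.0632-245*.998=-208.7 (using ~ -244.9). Mid -80.7?? Hmm gap: 256 apart, mid -80.7... wait in world coordinate y: mid (575,-117), t·= 36.3-116.8=-80.4. OK. Gap centre at front: p = 639.94 n + -80.5 t = (638.7-5.1, -40.4-80.3) = (633.6,-120.8).

The manual's scale: shifts go in cm. Converting my numbers, 423 mm is 42.3, -233 mm is -23.3.

```bash
echo '[[[42.3, -23.3, -4.6], -0.6, 1], [[42.3, -23.3, -4.6], -0.6, 1], [[42.3, -23.3, -4.6], -0.6, 1], [[42.3, -23.3, -4.6], -0.6, 1], [[42.3, -23.3, -4.6], -0.6, 1]]' > path.dat && python3 steer.py path.dat; python3 -c "
from h import *
go(520,-250,260,.9);go(520,0,260,1.2)"
```

```text
t: 0.52
eef_pos: [329.0, -446.6, 234.4]
tcp_rot: [-3.141, -0.0, 0.905]
ft_force: [1.1, -0.2, 0.3]
opening: 1.002
grip_force: 0.0
at [ 329.  -446.6  234.4] yaw 0.9049 t 0.52 tool delta [272.5  28.7 -25.6] turn 0.0049
at [ 329.  -446.6  234.4] yaw 0.9049 t 0.52 tool delta [ 469.1 -125.7  -25.5] turn -0.2951
```

```bash
echo '[[[46.9, -12.6, -2.6], -0.3, 1], [[46.9, -12.6, -2.6], -0.3, 1], [[46.9, -12.6, -2.6], -0.3, 1], [[46.9, -12.6, -2.6], -0.3, 1], [[46.9, -12.6, -2.6], -0.3, 1]]' > path.dat && python3 steer.py path.dat;echo '[[[33, 0, -1], -0.2, 1], [[33, 0, -1], -0.2, 1], [[33, 0, -1], -0.2, 1], [[33, 0, -1], -0.2, 1], [[33, 0, -1], -0.2, 1]]' > path.dat && python3 steer.py path.dat; python3 -c "
from h import *
go(448,299.5,230,1.398)"
```

```text
t: 0.93
eef_pos: [411.2, -255.4, 245.5]
tcp_rot: [-3.141, -0.0, 1.199]
ft_force: [0.5, 0.1, 0.1]
opening: 0.998
grip_force: 0.0
t: 1.35
eef_pos: [486.9, -61.3, 251.9]
tcp_rot: [-3.142, 0.0, 1.399]
ft_force: [1.0, -1.5, 0.1]
opening: 0.999
grip_force: 0.0
at [486.9 -61.3 251.9] yaw 1.3988 t 1.35 tool delta [ 348.8 -100.1   21.8] turn 0.0008
```

```bash
echo '[[[34.9, -10, 2.2], 0, 1], [[34.9, -10, 2.2], 0, 1], [[34.9, -10, 2.2], 0, 1], [[34.9, -10, 2.2], 0, 1], [[34.9, -10, 2.2], 0, 1]]' > path.dat && python3 steer.py path.dat;python3 -c "
from h import *
go(448,299.5,230,1.398)"
```

```text
t: 1.77
eef_pos: [463.7, 145.3, 239.0]
tcp_rot: [-3.141, 0.0, 1.399]
ft_force: [0.8, -0.8, -0.6]
opening: 1.002
grip_force: 0.0
at [463.7 145.3 239. ] yaw 1.3988 t 1.77 tool delta [149.2 -41.9   9. ] turn 0.0008
```

To row units: 142 mm is 14.2, -40 mm is -4.

```bash
echo '[[[14.2, -4, 0.9], 0, 1], [[14.2, -4, 0.9], 0, 1], [[14.2, -4, 0.9], 0, 1], [[14.2, -4, 0.9], 0, 1], [[14.2, -4, 0.9], 0, 1]]' > path.dat && python3 steer.py path.dat;python3 - <<'E'
from h import *
go(448,299.5,118,1.398)
i=env.camera_info("wrist"); p,d=env.read_camera("wrist"); cv2.imwrite("pics/w1.png",p[:,:,::-1])
P=cloud("wrist",d,i); z=P[...,2]; m=(d>0)&(z>140)&(z<170)&(abs(P[...,0]-448)<40)&(abs(P[...,1]-300)<80)
q=P[m][:,:2].astype(np.float32); print(len(q),np.median(z[m]), cv2.minAreaRect(q) if len(q) else 0)
E
```

```text
t: 2.18
eef_pos: [448.3, 293.8, 229.5]
tcp_rot: [-3.141, -0.0, 1.403]
ft_force: [-0.1, -0.1, 0.6]
opening: 0.997
grip_force: 0.0
at [448.3 293.8 229.5] yaw 1.4025 t 2.18 tool delta [  5.5  -1.2 111.5] turn 0.0045
2359 156.43255146862316 ((447.64471435546875, 300.8191223144531), (89.97747039794922, 10.410421371459961), 80.09260559082031)
```

View pics/w1.png

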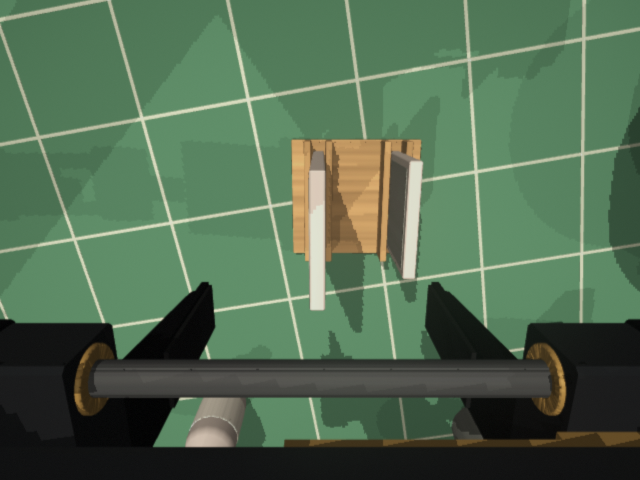

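The wrist picture shows the tall mirror at column 317, midway between the fingers. The short one is at column 410, well below where the fingertips will stop, so I'll go down.

```bash
echo '[[[0.65, 0, 3.7], 0.0045, 1], [[0.65, 0, 7.4], 0.0045, 1], [[0.65, 0, 10], 0.0045, 1], [[0.65, 0, 11.2], 0.0045, 1], [[0.65, 0, 11.2], 0.0045, 1]]' > path.dat && python3 steer.py path.dat;echo '[[[0, 0, 0], 0, 0.5], [[0, 0, 0], 0, 0.2], [[0, 0, 0], 0, 0.05], [[0, 0, 0], 0, 0], [[0, 0, 0], 0, 0]]' > path.dat && python3 steer.py path.dat; echo '[[[0, 0, 0], 0, 0], [[0, 0, 0], 0, 0], [[0, 0, 0], 0, 0]]' > path.dat && python3 steer.py path.dat
```

```text
t: 2.65
eef_pos: [449.5, 294.9, 115.6]
tcp_rot: [-3.138, 0.003, 1.393]
ft_force: [-0.1, -0.2, -0.0]
opening: 1.002
grip_force: 0.0
t: 3.07
eef_pos: [450.8, 296.6, 119.0]
tcp_rot: [3.14, -0.001, 1.394]
ft_force: [-0.0, 0.3, -0.3]
opening: 0.704
grip_force: 0.0
t: 3.32
eef_pos: [450.5, 296.6, 118.3]
tcp_rot: [3.141, -0.0, 1.394]
ft_force: [-0.1, 0.9, 0.0]
opening: 0.494
grip_force: 0.0
```

```bash
echo '[[[0.34, -0.34, 0], -0.004, 0.2], [[0.34, -0.34, 0], -0.004, 0.1], [[0.34, -0.34, 0], -0.004, 0], [[0.34, -0.34, 0], -0.004, 0], [[0.34, -0.34, 0], -0.004, 0]]' > path.dat && python3 steer.py path.dat; echo '[[[0, 0, 0], 0, 0], [[0, 0, 0], 0, 0], [[0, 0, 0], 0, 0], [[0, 0, 0], 0, 0]]' > path.dat && python3 steer.py path.dat
```

```text
t: 3.73
eef_pos: [447.7, 300.5, 118.1]
tcp_rot: [-3.142, 0.0, 1.398]
ft_force: [0.6, -0.5, -0.4]
opening: 0.146
grip_force: 0.0
t: 4.07
eef_pos: [447.7, 300.4, 118.1]
tcp_rot: [-3.142, 0.0, 1.398]
ft_force: [0.6, 0.2, -0.7]
opening: 0.105
grip_force: 30.0
```

Gripped on the centre; now lift gently, then faster.

```bash
echo '[[[0, 0, -0.6], 0, 0], [[0, 0, -1.8], 0, 0], [[0, 0, -4], 0, 0], [[0, 0, -7], 0, 0], [[0, 0, -10], 0, 0]]' > path.dat && python3 steer.py path.dat; echo '[[[0, 0, -3], 0, 0], [[0, 0, -3], 0, 0]]' > path.dat && python3 steer.py path.dat; python3 -c "
from h import *
go(615,-119.7,250,1.5076)"
```

```text
t: 4.48
eef_pos: [447.2, 300.2, 219.2]
tcp_rot: [-3.14, 0.001, 1.398]
ft_force: [0.8, 0.3, -2.6]
opening: 0.107
grip_force: 30.0
t: 4.65
eef_pos: [449.1, 301.3, 253.9]
tcp_rot: [3.135, -0.005, 1.398]
ft_force: [-0.1, 0.1, -2.8]
opening: 0.103
grip_force: 30.0
at [449.1 301.3 253.9] yaw 1.3984 t 4.65 tool delta [-386.3  235.6    3.6] turn -0.1092
```

```bash
for k in 1; do echo '[[[-1.5, 0.9, 0], -0.01, 0], [[-4.5, 2.7, 0], -0.03, 0], [[-8, 4.8, 0], -0.05, 0], [[-11.5, 7, 0], -0.08, 0], [[-15, 9.1, 0], -0.11, 0]]' > path.dat && python3 steer.py path.dat; done; python3 -c "
from h import *
go(615,-119.7,250,1.5076)"
```

```text
t: 5.07
eef_pos: [511.7, 135.4, 247.9]
tcp_rot: [-3.141, 0.0, 1.511]
ft_force: [0.7, 0.2, -2.1]
opening: 0.101
grip_force: 30.0
at [511.7 135.4 247.9] yaw 1.5105 t 5.07 tool delta [-248.4  118.5   -2.1] turn 0.0029
```

```bash
echo '[[[-3.5, 1.7, 0], 0, 0], [[-7, 3.4, 0], 0, 0], [[-10.5, 5.1, 0], 0, 0], [[-14, 6.8, 0], 0, 0], [[-17, 8.2, 0], 0, 0]]' > path.dat && python3 steer.py path.dat; python3 -c "
from h import *
go(615,-119.7,250,1.5076)"
```

```text
t: 5.48
eef_pos: [583.2, -40.2, 247.8]
tcp_rot: [-3.141, 0.0, 1.508]
ft_force: [0.2, 0.3, -2.8]
opening: 0.106
grip_force: 30.0
at [583.2 -40.2 247.8] yaw 1.5076 t 5.48 tool delta [-77.3  36.8  -2.2] turn 0.0
```

To row units: -65 mm is -6.5, -60 mm is -6.

```bash
echo '[[[-2.5, 1.2, 0], 0, 0], [[-4.5, 2.2, 0], 0, 0], [[-6, 2.9, 0], 0, 0], [[-6.5, 3.1, 0], 0, 0], [[-6.5, 3.1, 0], 0, 0]]' > path.dat && python3 steer.py path.dat; echo '[[[0, 0, 0], 0, 0]]' > path.dat && python3 steer.py path.dat
python3 - <<'E'
from h import *
s=env.state()
for n in ("top","side"):
    p,d=env.read_camera(n); cv2.imwrite(f"pics/{n}1.png",p[:,:,::-1]); np.save(f"{n}1.npy",d)
    P=cloud(n,d); x,y,z=P[...,0],P[...,1],P[...,2]
    m=(d>0)&(z>135)&(z<215)&(abs(x-s["eef_pos"][0])<12)&(abs(y-s["eef_pos"][1])<60)
    q=P[m]; print(n,len(q),q.min(0).round(1) if len(q) else 0,np.median(q,0).round(1),q.max(0).round(1))
print(s["eef_pos"])
n=np.array([.998,-.0632,0]);t=np.array([.0632,.998,0]); print("n,t",s["eef_pos"]@n,s["eef_pos"]@t)
go(615,-119.7,250,1.5076)
E
```

```text
t: 5.9
eef_pos: [609.6, -105.1, 247.7]
tcp_rot: [-3.141, -0.0, 1.507]
ft_force: [-0.3, 0.5, -2.4]
opening: 0.105
grip_force: 30.0
t: 5.98
eef_pos: [609.3, -103.7, 248.0]
tcp_rot: [-3.141, -0.0, 1.508]
ft_force: [0.5, 0.0, -2.9]
opening: 0.105
grip_force: 30.0
top 11 [607.3 -57.8 147.4] [611.7 -57.6 170.4] [615.4 -57.3 189.3]
side 368 [ 600.5 -150.9  136.4] [ 604.4 -147.1  178.3] [610.8 -63.4 214.7]
[ 609.30640639 -103.70915678  247.978073  ]
n,t 614.6422122840783 -64.99357358389294
at [ 609.4 -103.2  248.3] yaw 1.5094 t 6.08 tool delta [-16.1   6.6  -1.7] turn 0.0018
```

View pics/side1.png

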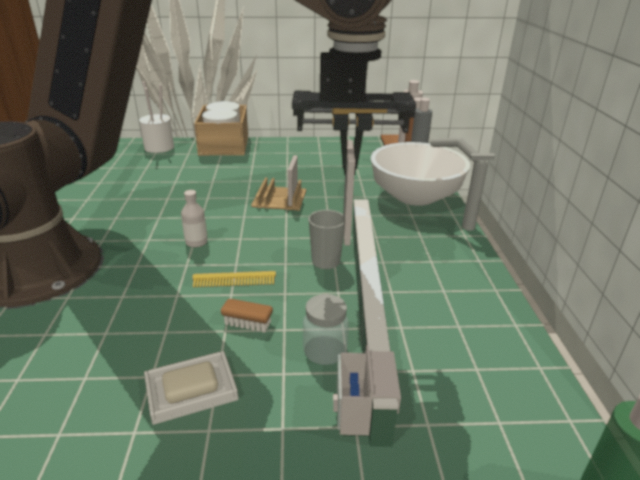

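The side view shows the mirror held upright, with its lower edge at about (348,243), over the gap in front of the upstand. The short mirror stayed in the rack. I'll cross-check the wall plane and the mirror's position in this same camera.

Run:
```python
from h import *
n=np.array([.998,-.0632,0]);t=np.array([.0632,.998,0])
for c in("side","top"):
    d=np.load(f"{c}0.npy");P=cloud(c,d); N=P@n;T=P@t;z=P[...,2]
    m=(d>0)&(z>72)&(z<86)&(N>625)&(N<690)&(T>-250)&(T<130)
    for a in range(-230,120,50):
        k=m&(abs(T-a)<25); 
        if k.sum()>20: print(c,a,k.sum(),np.percentile(N[k],[1,5,50,95,99]).round(1),np.median(z[k]).round(1))
    d=np.load(f"{c}1.npy");P=cloud(c,d); N=P@n;T=P@t;z=P[...,2]
    m=(d>0)&(z>128)&(z<220)&(abs(N-614)<25)&(abs(T+65)<70)
    for a in range(140,220,20):
        k=m&(abs(z-a)<10)
        if k.sum()>10: print(c,"mir z",a,k.sum(),np.percentile(N[k],[2,50,98]).round(1),np.percentile(T[k],[2,98]).round(1))
for nm,(x,y) in dict(tumb=(583.4,10.4),jar=(566,-245)).items():
    print(nm,n[:2]@(x,y),t[:2]@(x,y))
s=env.state()["eef_pos"];print(s@n,s@t)
```

```text
side -230 401 [639.9 640.5 654.4 668.3 669.5] 80.5
side -180 380 [639.8 640.1 654.3 668.1 669.6] 80.5
side -130 330 [639.9 640.3 654.5 668.4 669.6] 80.4
side -80 275 [639.9 640.6 654.4 668.3 669.6] 80.4
side -30 250 [639.8 640.2 654.1 668.2 669.4] 80.3
side 20 213 [639.9 640.7 654.4 668.6 669.5] 80.4
side 70 188 [640.  640.6 654.8 668.3 669.6] 80.4
side mir z 140 54 [608.3 612.5 618.3] [-111.8  -40. ]
side mir z 160 90 [608.2 611.1 617.7] [-111.2  -28. ]
side mir z 180 99 [608.2 611.8 618.6] [-111.9  -45.9]
side mir z 200 99 [608.2 611.3 618.5] [-111.5  -29.2]
top -230 341 [640.5 641.6 655.3 669.1 670.2] 79.1
top -180 377 [640.7 641.4 655.  669.  670.4] 78.9
top -130 377 [640.6 641.2 654.8 669.  670.3] 79.2
top -80 383 [640.7 641.5 655.5 669.3 670.3] 79.0
top -30 380 [640.6 641.3 655.3 669.1 670.4] 79.1
top 20 388 [640.6 641.2 655.  668.9 670.7] 79.1
top 70 386 [640.7 641.6 655.6 669.3 670.4] 79.1
tumb 581.57592 47.25008
jar 580.3520000000001 -208.7388
614.6631404227006 -64.52806261836437
```

```bash
echo '[[[-0.8, 0.5, 0], 0, 0], [[-1.5, 0.9, 1], 0.001, 0], [[-1.5, 0.9, 4], 0.001, 0], [[-1.5, 0.9, 7], 0.001, 0], [[-1.5, 0.9, 9], 0.001, 0]]' > path.dat && python3 steer.py path.dat; echo '[[[0, 0, 1.5], 0, 0], [[0, 0, 2.5], 0, 0], [[0, 0, 3], 0, 0], [[0, 0, 3.2], 0, 0], [[0, 0, 3.2], 0, 0]]' > path.dat && python3 steer.py path.dat; python3 -c "
from h import *
s=env.state()['eef_pos'];print(s@[.998,-.0632,0],s@[.0632,.998,0])
go(616.9,-118.7,112,1.5076)"
```

```text
t: 6.5
eef_pos: [617.1, -120.2, 155.1]
tcp_rot: [-3.139, -0.0, 1.507]
ft_force: [0.6, -0.3, -2.6]
opening: 0.1
grip_force: 30.0
t: 6.92
eef_pos: [618.0, -120.2, 126.3]
tcp_rot: [3.141, 0.0, 1.507]
ft_force: [-0.4, 0.5, -2.8]
opening: 0.108
grip_force: 30.0
624.3779376512709 -80.90999504020749
at [ 618.  -120.2  126.3] yaw 1.5073 t 6.92 tool delta [ 1.4 -1.2 14.3] turn -0.0003
```

To row units: 1.2 mm is 0.12, -1 mm is -0.1.

```bash
echo '[[[0.12, -0.1, 0.4], 0, 0], [[0.12, -0.1, 0.8], 0, 0], [[0.12, -0.1, 1], 0, 0], [[0.12, -0.1, 1.1], 0, 0], [[0.12, -0.1, 1.1], 0, 0]]' > path.dat && python3 steer.py path.dat; echo '[[[0, 0, 0.07], 0, 0], [[0, 0, 0.14], 0, 0], [[0, 0, 0.2], 0, 0], [[0, 0, 0.2], 0, 0]]' > path.dat && python3 steer.py path.dat
```

```text
t: 7.33
eef_pos: [616.8, -118.8, 115.1]
tcp_rot: [-3.142, 0.0, 1.507]
ft_force: [-0.7, -0.2, -2.7]
opening: 0.104
grip_force: 30.0
t: 7.67
eef_pos: [616.8, -118.8, 113.2]
tcp_rot: [-3.142, 0.0, 1.507]
ft_force: [0.4, -0.1, -3.3]
opening: 0.103
grip_force: 30.0
```

To row units: 1 mm is 0.1, 0.5 mm is 0.05.

```bash
echo '[[[0, 0, 0.05], 0, 0], [[0, 0, 0.1], 0, 0], [[0, 0, 0.1], 0, 0]]' > path.dat && python3 steer.py path.dat; echo '[[[0, 0, 0.04], 0, 0], [[0, 0, 0.08], 0, 0], [[0, 0, 0.08], 0, 0]]' > path.dat && python3 steer.py path.dat
```

```text
t: 7.92
eef_pos: [616.9, -118.8, 112.2]
tcp_rot: [3.141, 0.0, 1.507]
ft_force: [-0.1, 0.2, -2.6]
opening: 0.101
grip_force: 30.0
t: 8.17
eef_pos: [616.9, -118.8, 112.2]
tcp_rot: [3.141, 0.0, 1.507]
ft_force: [-1.5, -0.0, 5.9]
opening: 0.103
grip_force: 30.0
```

Contact felt (about 8 N change). Next: ease off, open slightly, then tip it back with the fingers caging it.

```bash
echo '[[[0, 0, -0.05], 0, 0], [[0, 0, -0.05], 0, 0.12], [[0, 0, -0.05], 0, 0.15], [[0, 0, -0.05], 0, 0.2], [[0, 0, -0.05], 0, 0.2]]' > path.dat && python3 steer.py path.dat; echo '[[[0, 0, 0], 0, 0.2], [[0, 0, 0], 0, 0.2]]' > path.dat && python3 steer.py path.dat
python3 - <<'E'
from h import *
p,d=env.read_camera("side"); cv2.imwrite("pics/side2.png",cv2.resize(p[130:300,240:480,::-1],None,fx=3,fy=3))
E
```

```text
t: 8.58
eef_pos: [616.9, -118.8, 111.9]
tcp_rot: [3.141, 0.0, 1.507]
ft_force: [0.8, 0.6, -0.4]
opening: 0.19
grip_force: 0.0
t: 8.75
eef_pos: [616.9, -118.8, 111.9]
tcp_rot: [3.142, 0.0, 1.507]
ft_force: [-0.7, -0.6, 0.2]
opening: 0.2
grip_force: 0.0
```

View pics/side2.png

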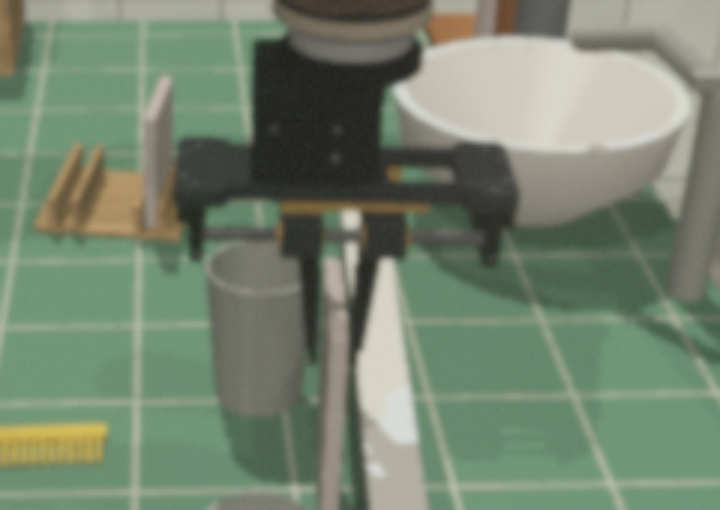

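The mirror (crop 320–350, 260–500) stands free between the slightly open fingers, just in front of the wall. Tipping it slowly.

To row units: 6 mm is 0.6, 4 mm is 0.4.

```bash
echo '[[[0, 0.2, 0], 0, 0.2], [[0, 0.4, 0], 0, 0.2], [[0, 0.6, 0], 0, 0.2], [[0, 0.8, 0], 0, 0.2], [[0, 0.9, 0], 0, 0.2]]' > path.dat && python3 steer.py path.dat; echo '[[[0, 0.1, 0], 0, 0.2], [[0, 0.2, 0], 0, 0.2], [[0, 0.3, 0], 0, 0.2], [[0, 0.4, 0], 0, 0.2], [[0, 0.5, 0], 0, 0.2]]' > path.dat && python3 steer.py path.dat; echo '[[[0, 0.1, 0], 0, 0.2], [[0, 0.2, 0], 0, 0.2], [[0, 0.3, 0], 0, 0.2], [[0, 0.4, 0], 0, 0.2], [[0, 0.5, 0], 0, 0.2]]' > path.dat && python3 steer.py path.dat;echo '[[[0, 0.1, 0], 0, 0.2], [[0, 0.1, 0], 0, 0.2]]' > path.dat && python3 steer.py path.dat
python3 - <<'E'
from h import *
n=np.array([.998,-.0632,0]);t=np.array([.0632,.998,0])
p,d=env.read_camera("side"); cv2.imwrite("pics/side3.png",cv2.resize(p[130:300,240:480,::-1],None,fx=3,fy=3))
P=cloud("side",d); N=P@n;T=P@t;z=P[...,2]
for a in range(20,160,15):
    k=(d>0)&(abs(z-a)<7.5)&(N>605)&(N<639+ (10 if a>90 else 0))&(abs(T+125)<8)
    if k.sum()>3: print(a,k.sum(),np.percentile(N[k],[5,50,95]).round(1),np.median(T[k]).round(1))
E
```

```text
t: 9.22
eef_pos: [626.2, -119.4, 111.9]
tcp_rot: [3.141, 0.0, 1.507]
ft_force: [-0.3, -0.4, -0.0]
opening: 0.199
grip_force: 0.0
t: 9.63
eef_pos: [630.9, -119.7, 111.9]
tcp_rot: [3.142, 0.0, 1.507]
ft_force: [0.9, 0.3, 1.0]
opening: 0.2
grip_force: 0.0
t: 10.05
eef_pos: [635.9, -120.0, 111.9]
tcp_rot: [3.142, 0.0, 1.507]
ft_force: [0.1, -0.8, 0.4]
opening: 0.199
grip_force: 0.0
t: 10.22
eef_pos: [637.0, -120.1, 111.9]
tcp_rot: [3.141, 0.0, 1.507]
ft_force: [-1.2, -0.1, 0.1]
opening: 0.199
grip_force: 0.0
20 46 [619.9 624.8 629.6] -123.4
35 45 [622.6 626.3 631.6] -124.0
50 44 [624.  628.7 634.1] -123.8
65 49 [626.7 631.6 636.7] -123.9
80 47 [629.2 632.8 637.7] -123.7
95 51 [631.8 636.3 641.5] -123.7
110 53 [634.4 638.9 644. ] -124.2
125 54 [636.6 640.2 646. ] -124.2
140 55 [639.2 643.7 648.6] -124.3
155 16 [641.6 644.4 648.3] -122.6
```

View pics/side3.png

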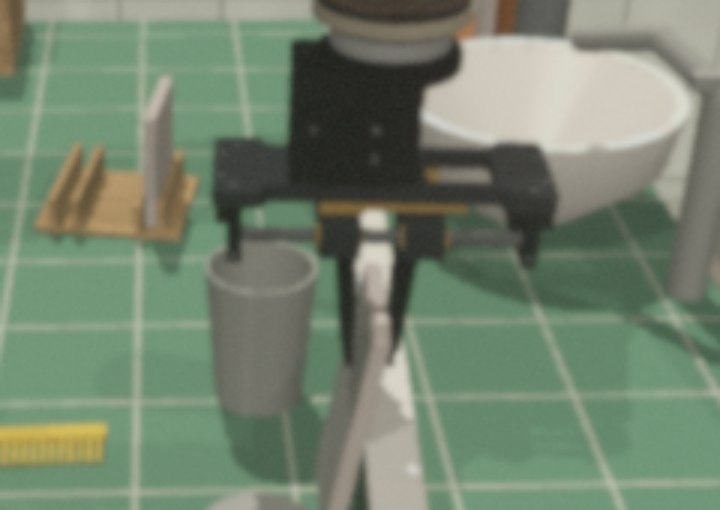

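The side crop shows the mirror leaning about 9° with its back on the wall's top edge. The fingers are just clear, so I'll open fully and retreat straight up.

```bash
echo '[[[0, 0, 0], 0, 0.25], [[0, 0, 0], 0, 0.4], [[0, 0, 0], 0, 0.6], [[0, 0, 0], 0, 0.6], [[0, 0, 0], 0, 0.6]]' > path.dat && python3 steer.py path.dat; echo '[[[0, 0, -0.4], 0, 0.6], [[0, 0, -1.5], 0, 0.6], [[0, 0, -4], 0, 0.6], [[0, 0, -7.5], 0, 0.6], [[0, 0, -11], 0, 0.6]]' > path.dat && python3 steer.py path.dat; echo '[[[0, -2, -2], 0, 0.6], [[0, -6, -3], 0, 0.6], [[0, -10, -3], 0, 0.6], [[0, -13.5, -3], 0, 0.6], [[0, -15, -3], 0, 0.6]]' > path.dat && python3 steer.py path.dat;echo '[[[0, 0, 0], 0, 0.6], [[0, 0, 0], 0, 0.6]]' > path.dat && python3 steer.py path.dat
python3 - <<'E'
from h import *
n=np.array([.998,-.0632,0]);t=np.array([.0632,.998,0])
for c in("side","top","wrist"):
    i=env.camera_info(c);p,d=env.read_camera(c); cv2.imwrite(f"pics/{c}4.png",p[:,:,::-1])
    P=cloud(c,d,i); N=P@n;T=P@t;z=P[...,2]
    for a in (20,50,80,110,140):
        k=(d>0)&(abs(z-a)<7.5)&(N>605)&(N<(639 if a<90 else 655))&(abs(T+80)<70)
        if k.sum()>3: print(c,a,k.sum(),np.percentile(N[k],[5,50,95]).round(1),np.percentile(T[k],[1,99]).round(1))
    k=(d>0)&(z>143)&(z<160)&(N>620)&(N<665)&(abs(T+80)<70)
    if k.sum()>20: q=np.stack([N[k],T[k]],1).astype(np.float32);print(c,"top edge",cv2.minAreaRect(q))
    for nm,T0,zz in(("tumb",47,100),("jar",-209,90)):
        k=(d>0)&(abs(z-zz)<6)&(abs(T-T0)<50)&(abs(N-581)<50)
        if k.sum()>20: q=np.stack([N[k],T[k]],1).astype(np.float32);print(c,nm,cv2.minEnclosingCircle(q))
E
```

```text
t: 10.68
eef_pos: [636.8, -120.1, 111.9]
tcp_rot: [-3.142, 0.0, 1.507]
ft_force: [0.5, 0.2, -0.5]
opening: 0.473
grip_force: 0.0
t: 11.1
eef_pos: [636.4, -120.0, 223.7]
tcp_rot: [-3.141, -0.0, 1.507]
ft_force: [0.4, -0.5, 0.0]
opening: 0.602
grip_force: 0.0
t: 11.52
eef_pos: [483.5, -109.9, 253.3]
tcp_rot: [3.141, 0.0, 1.507]
ft_force: [0.9, -0.4, -0.2]
opening: 0.603
grip_force: 0.0
t: 11.68
eef_pos: [487.4, -110.7, 253.3]
tcp_rot: [3.139, 0.001, 1.507]
ft_force: [1.1, 0.3, 1.0]
opening: 0.604
grip_force: 0.0
side 20 95 [618.8 620.4 628.6] [-126.3  -37.5]
side 50 96 [623.8 625.4 633.7] [-126.6  -38.5]
side 80 106 [628.4 630.2 637.5] [-126.3  -36.9]
side 110 107 [633.3 635.  643.7] [-126.5  -39.8]
side 140 126 [638.  639.8 648.3] [-125.8  -37.8]
side top edge ((644.7869262695312, -80.90180969238281), (90.12626647949219, 11.303123474121094), 89.96316528320312)
side tumb ((581.4771728515625, 46.266082763671875), 38.816715240478516)
side jar ((579.4255981445312, -213.30322265625), 32.67941665649414)
top 20 53 [619.8 621.  622.1] [-96.4 -33.5]
top 50 90 [624.4 625.7 627.5] [-122.7  -33.3
[... 205 characters left out ...]
560974121094, 11.28245735168457), 89.72726440429688)
top tumb ((581.582763671875, 47.346229553222656), 36.87791061401367)
top jar ((581.1906127929688, -211.44781494140625), 31.33247947692871)
wrist 20 663 [619.7 621.  622.4] [-123.1  -34.7]
wrist 50 824 [624.5 625.8 627.2] [-122.8  -34.6]
wrist 80 1029 [629.2 630.6 632. ] [-122.8  -34.6]
wrist 110 1335 [634.  635.3 636.8] [-122.9  -34.5]
wrist 140 1834 [638.8 640.2 641.9] [-122.6  -34.5]
wrist top edge ((645.7152709960938, -79.3048095703125), (12.860833168029785, 89.8814697265625), 0.16965095698833466)
wrist tumb ((581.9981689453125, 46.25109100341797), 37.05632781982422)
wrist jar ((578.635986328125, -203.4007568359375), 29.632356643676758)
```

View pics/side4.png

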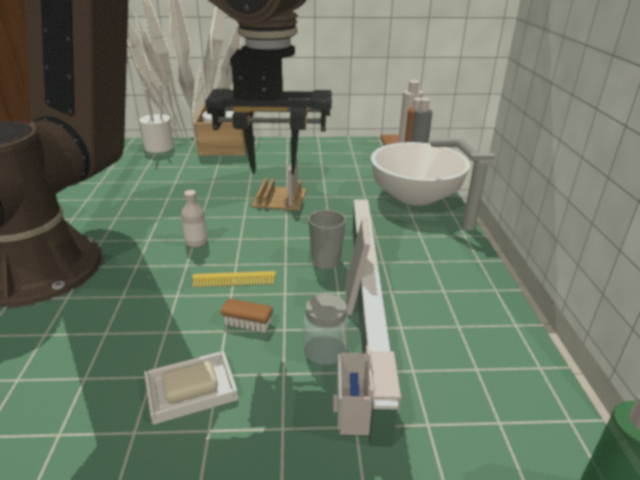

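View pics/wrist4.png

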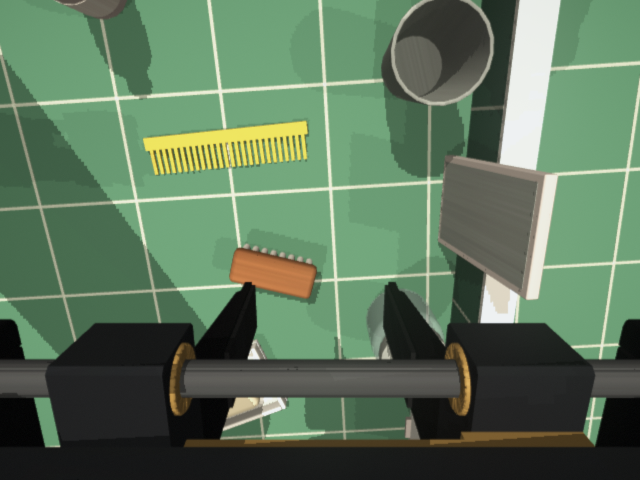

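The side view shows the mirror leaning on the upstand near (360,270), with the tumbler and jar where they were. The wrist view shows its glass (440–540, 160–290) facing the room. It is square to within 0.3°, leans about 9°, and sits within about 4 mm of the gap's middle.

```bash
python3 -c "
from h import *
print(env.job_done())"
```

```text
the job is handed in; nothing more can be done
None
```

I moved the taller mirror and handed the job in at about 12 s of robot time. It leans back about 9° against the upstand, square and glass outward, within about 4 mm of the gap's middle, with the tumbler and jar where they stood.

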